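# Hang a rinsed tumbler upside down on the free drying post

### The arm

A 6-joint arm with a two-finger parallel gripper is mounted at the origin on the work surface. World frame = base frame: x ahead of the robot, y to its left, z up, the work surface at z = 0. Lengths are in mm, angles in rad, forces in N, time in s.
With the tool pointing down it reaches from about 325 to 850 mm from the base axis. Payload 4.4 kg.
Tool frame: the origin (TCP) lies at the very end of the fingers, on their centre line; the grasp point (between the pads) lies 19 mm behind it; z points along the fingers, y is the line along which they close (so a half turn about z gives the same grasp; the last joint's range is limited). The gripper opens to 94 mm and grips with 3 to 60 N. Pads are 16 mm wide; open, the fingers measure 119 mm over their backs; the gripper's body (75 mm by 177 mm) begins 78 mm behind the grasp point.
Start: joints at [1.071, 0.207, 1.542, -0, 1.393, -0.15], TCP at [197.068, 540.177, 205.447] pointing down, gripper open.
Joint ranges: [-2.73, 2.73], [-0.86, 2.22], [0.23, 2.46], [-1.11, 4.25], [0.08, 2.63], [-2.82, 2.82]. Speed limits (rad/s): [2.79, 2.79, 3.14, 3.14, 3.14, 3.14].

### API

Orientations are given as a unit quaternion [x, y, z, w].
In Python, from cell import get_state, read_camera, camera_info, close_job gives the robot as it stands.
- The arm moves only by the tool carry_out, never from a script. Its arguments are lists of equal length, an entry for each row: "rot": the turn, a rotation vector about the tool's x, y, z in degrees, a list of three; "delta_pos": the shift along the tool's x, y, z in mm, a list of three; "claw": the opening, from 0 (shut) to 1 (fully open). A call has 1 to 20 rows; each row shifts and turns the commanded pose from where the row before left it, along the tool's axes as they then stand; what a row does not reach is not made up. A row lasts 1/10 s, in which the tool goes at most 50 mm and 8.59 degrees, less where a joint would pass 70% of its speed; a pose out of reach is approached as far as the arm can. A call with a gripper value outside its range is refused whole. The fingers move at their own pace and stop on an object; "squeeze" is the grip in N (left out, the last holds). Time passes only in rows, so rows that do not move let the fingers close. It gives the time, the measured TCP pose, the force, the opening and the grip force at its end, in the units of the state.
- get_state(): the state, without advancing time (a new reading comes with each control period).
- read_camera(name): name is "scene" or "top"; returns (picture, depth): 420x560x3 uint8, blue, green, red; 420x560 float32, mm along the optical axis (not along the pixel's ray), 0 where there is no reading.
- camera_info(name): a dict with "camera_matrix" (3x3 intrinsics, pixels), "rvec" (rotation vector, rad) and "tvec" (3), from world to camera coordinates, as OpenCV has them. Camera axes: x right, y down, z forward; pixel columns grow to the right and rows downward; lengths in mm; the calibration is good to about 2 mm. A picture is of the moment at which its call begins. camera_info takes no time and is no camera call.
- close_job(): hands the job in; it is judged then, once.
The state is a dict: "clock": time; "joints": joint angles; "dq": joint speeds; "joint_efforts": joint torques, N m; "tool_pos": TCP position; "ee_rot": TCP orientation; "force": force on the tool from outside, world axes, zero at the start; "moment": the same for the moment, N m; "finger_gap": opening from 0.0 (shut) to 1.0 (fully open); "grasp_force": force on a finger pad.
Only numpy, scipy, OpenCV 4.12 (cv2) and the standard library are available. Lean on these libraries where they do the work, as an engineer would, in place of code of your own. Each camera call takes 0.05 s, during which the arm holds its last target. There are 200 camera calls.

### The job

The teal tumbler lying on the grey draining mat has been rinsed: turn it upside down and put it over the empty drying post, down until its rim stands on the post's wooden foot, and let go. Lower it on rather than dropping it, and leave the white and pink tumblers on their posts.

Things in the scene. Friction and masses are not known exactly. Their poses are not given: they have to be found in the camera images.
- tumbler: Teal straight-sided tumbler, 130 mm long, 56 mm outside diameter, 50 mm inside diameter, walls 3 mm, closed bottom 4 mm thick, about 0.14 kg. Starts lying on the mat's ribs, mouth away from the robot and to the right, axis level, 38 mm above the counter. Origin: centre of the outside of its closed bottom. Its x axis runs along the tumbler towards the open mouth.
- tumbler_base (a point): Centre of the outside of the teal tumbler's closed bottom.
- tumbler_rim (a point): Centre of the teal tumbler's open mouth, in the plane of its rim.
- mat: Fixed grey draining mat, 170 x 100 x 5 mm, its long side along its x axis, with two round ribs 28 mm apart along x, their tops 13 mm above the counter, on which the teal tumbler lies. Origin: centre of its underside.
- post_free: The empty drying post, fixed: round wooden foot 104 mm in diameter and 12 mm thick, from whose centre an upright brass post 20 mm in diameter rises to 107 mm above the counter, with a tapered tip. Origin: centre of the foot's underside; z up.
- post_white: An identical fixed drying post, occupied by the white tumbler. Origin: centre of the foot's underside.
- post_pink: An identical fixed drying post, occupied by the dark pink tumbler. Origin: centre of the foot's underside.
- tumbler_white: White tumbler of the same size, already upside down on its post, its bottom 142 mm above the counter. Origin: centre of its mouth, z up. To be left there.
- tumbler_pink: Dark pink tumbler of the same size, already upside down on its post, its bottom 142 mm above the counter. Origin: centre of its mouth, z up. To be left there.
Not all that is in view belongs to the job. Leave any purple look-alike of the tumbler alone. Leave any blue look-alike of the post_free alone.

How it is judged:
By the outcome, as a careful person would: the job done as asked, in the order asked, and still so for the second after the job is handed in, with the robot touching nothing.
It also fails if it takes over 48 s, if anything falls off the work surface, if the arm or the gripper's body presses on something with over 40 N, if the wrist force passes 120 N, or if a joint passes its speed limit or range.

## Working session

There is one attempt and no reset: what is moved stays moved. The work goes in short steps, Python scripts to look and compute and a tool call to move; the robot and the scene stay as the last step left them, time stands still between calls to the robot, and variables do not carry over. Pictures are saved under pics/ and viewed, at most 10 in all, crops included, and the job is handed in when it is done.

Besides the shell and the picture viewer there is one more tool, called by a JSON object that holds its "op" and its "data". carry_out: Moves the arm, as the interface text tells. Its arguments: {"type":"object","properties":{"rot":{"type":"array","items":{"type":"array","items":{"type":"number"}}},"delta_pos":{"type":"array","items":{"type":"array","items":{"type":"number"}}},"claw":{"type":"array","items":{"type":"number"}},"squeeze":{"type":"number"}},"required":["rot","delta_pos","claw"]}

```bash
mkdir -p pics; cat > h.py <<'E'
import numpy as np,cv2
from cell import *
def cam(n):
    im,d=read_camera(n);ci=camera_info(n)
    K=np.array(ci["camera_matrix"],float);R=cv2.Rodrigues(np.array(ci["rvec"],float))[0];t=np.array(ci["tvec"],float).ravel()
    v,u=np.mgrid[:420,:560]
    P=np.stack([(u-K[0,2])/K[0,0]*d,(v-K[1,2])/K[1,1]*d,d],-1)
    W=(P-t)@R
    W[d==0]=np.nan
    return im,d,W
E
python3 - <<'E'
from h import *
s=get_state();print(s)
for n in("scene","top"):
    im,d,W=cam(n);cv2.imwrite(f"pics/{n}.png",im);np.savez(f"{n}.npz",im=im,W=W)
    print(n,(-cv2.Rodrigues(np.array(camera_info(n)["rvec"],float))[0].T@np.array(camera_info(n)["tvec"]).ravel()))
E
```

```text
{'clock': 0.0, 'joints': array([ 1.07050264e+00,  2.07401215e-01,  1.54292847e+00, -1.03704691e-05,
        1.39347189e+00, -1.50538778e-01]), 'dq': array([-0.00144094, -0.00123805, -0.00052864, -0.00124526, -0.00044761,
        0.00018131]), 'joint_efforts': array([ 1.38045102e-04, -3.70881808e+01, -2.81417155e+01,  6.99012447e-02,
        3.61695571e-02, -1.70209687e-04]), 'tool_pos': array([196.68563361, 539.47410612, 204.31354872]), 'ee_rot': array([ 1.73986448e-01,  9.84747427e-01, -1.04812609e-03, -3.48264036e-04]), 'force': array([ 0.19601157, -0.04857047,  0.60036956]), 'moment': array([ 0.02554798,  0.03046361, -0.02325324]), 'grasp_force': 0.0, 'finger_gap': 0.9961302649118763}
scene [1101.63150691  -12.32039433  509.44440474]
top [289.59893624 -41.58442851 895.55478659]
```

View pics/scene.png

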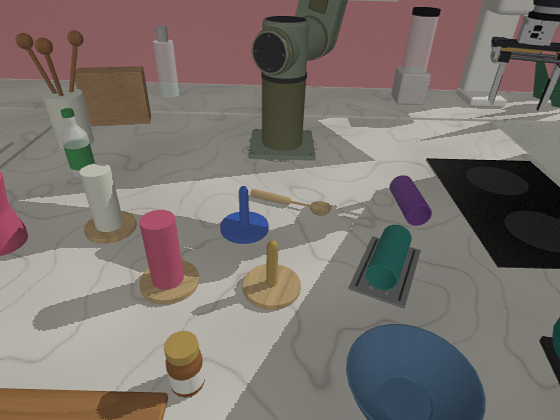

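View pics/top.png

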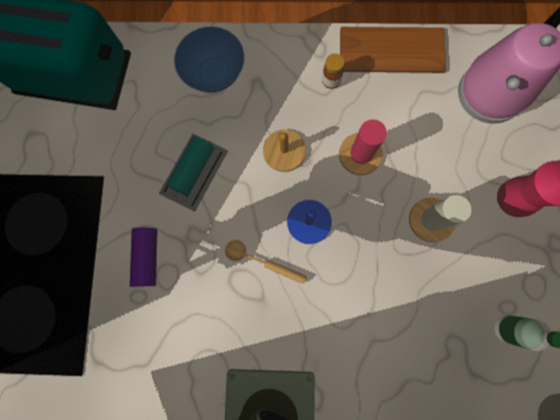

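The candidates for the tumbler are teal on the mat, scene (390,256) / top (190,165), and purple, scene (410,200) / top (144,257). For the post they are empty wood and brass, scene (272,280) / top (285,150), blue, scene (244,225), and the occupied pink (168,280) and white (109,225). I choose the teal tumbler on the mat and the empty wooden post, and will check both in a crop.

```bash
python3 - <<'E'
from h import *
from scipy.optimize import least_squares
D={n:np.load(n+".npz") for n in("scene","top")}
cv2.imwrite("pics/crop.png",cv2.resize(D["scene"]["im"][150:320,220:440],None,fx=3.4,fy=3.4,interpolation=cv2.INTER_CUBIC))
roi={"scene":(slice(215,300),slice(355,425)),"top":(slice(130,215),slice(155,230))}
roip={"scene":(slice(235,310),slice(238,305)),"top":(slice(125,175),slice(258,312))}
allp=[]
for n in D:
    hsv=cv2.cvtColor(D[n]["im"],cv2.COLOR_BGR2HSV);W=D[n]["W"]
    r=roi[n];h=hsv[r];w=W[r];m=(h[...,0]>78)&(h[...,0]<98)&(h[...,1]>110)
    m=cv2.erode(m.astype(np.uint8),np.ones((3,3)))>0
    p=w[m&np.isfinite(w[...,0])];print(n,len(p),np.percentile(p,[1,50,99],axis=0).round(0).tolist())
    p=p[(p[:,2]>15)]
    def f(x): # axis dir angle, point
        a=np.array([np.cos(x[0]),np.sin(x[0]),0]);c=np.array([x[1],x[2],x[3]])
        q=p-c;q=q-np.outer(q@a,a);return np.linalg.norm(q,axis=1)-28
    c=p.mean(0)
    for a0 in(-.5,.5):
        s=least_squares(f,[a0,c[0],c[1],38],loss="soft_l1",f_scale=1.5)
        a=np.array([np.cos(s.x[0]),np.sin(s.x[0])]);t=p[:,:2]@a
        n2=np.array([-a[1],a[0]]);off=n2@s.x[1:3]
        tt=np.percentile(t,[0.5,99.5])
        print("cyl",s.cost/len(p),np.degrees(s.x[0]),s.x[3],"ends",[(a*k+n2*off).round(1) for k in tt],tt[1]-tt[0])
    r=roip[n];h=hsv[r];w=W[r].reshape(-1,3);sat=(h[...,1].reshape(-1)>80)&(h[...,0].reshape(-1)<30)
    foot=w[sat&(abs(w[:,2]-12)<4)];post=w[(w[:,2]>35)&(w[:,2]<125)]
    (cc,rr)=cv2.minEnclosingCircle(foot[:,:2].astype(np.float32))
    print("foot",len(foot),cc,rr,foot.min(0).round(),foot.max(0).round(),"post",len(post),post.mean(0),post.max(0))
    def g(x): return np.linalg.norm(post[post[:,2]<95][:,:2]-x,axis=1)-10
    print("postfit",least_squares(g,np.array(cc),loss="soft_l1").x)
E
```

```text
scene 1678 [[496.0, 154.0, 14.0], [572.0, 191.0, 61.0], [615.0, 237.0, 68.0]]
cyl 1.0049507192745752 -24.912185567123515 39.416317960949826 ends [array([495.9, 222.5]), array([607.5, 170.7])] 122.98249706404016
cyl 1.004950719274591 -24.912186669522434 39.41631795398243 ends [array([495.9, 222.5]), array([607.5, 170.7])] 122.98249746951109
foot 1744 (603.2432861328125, -17.486452102661133) 52.264923095703125 [553. -68.   8.] [655.  34.  16.] post 423 [608.3421968  -17.81718222  74.38917537] [613.51921035  -7.90914216 110.31217509]
postfit [601.25486336 -17.63631935]
top 1112 [[484.0, 157.0, 45.0], [540.0, 195.0, 62.0], [600.0, 236.0, 68.0]]
cyl 0.6510308389007784 -25.22700433751078 37.18375143252624 ends [array([489.7, 228.8]), array([600.8, 176.4])] 122.80186573556989
cyl 0.651030838984807 -25.22700084590795 37.183751501686494 ends [array([489.7, 228.8]), array([600.8, 176.4])] 122.80186569843715
foot 1188 (599.9365234375, -15.303974151611328) 51.79729080200195 [549. -65.   8.] [650.  36.  16.] post 138 [595.4063753  -15.01777565  81.58273947] [608.98759014  -5.37309888 109.21344365]
postfit [601.12558678 -14.93268014]
```

View pics/crop.png

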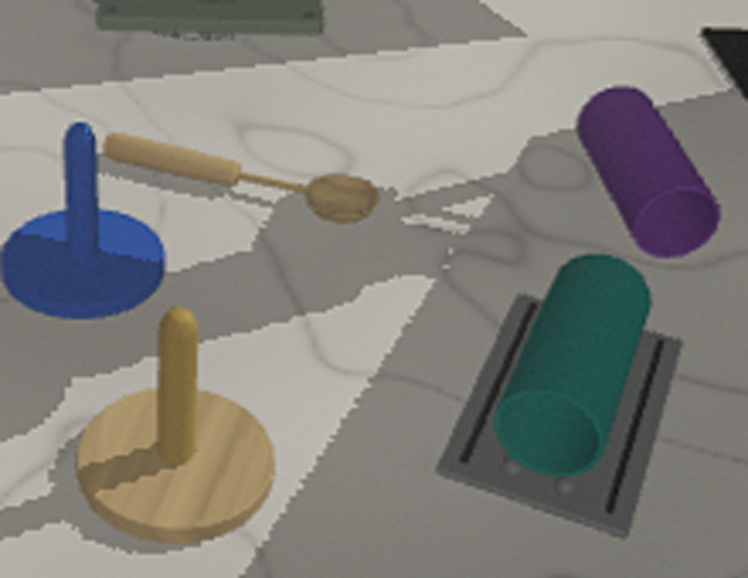

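The crop confirms it. The teal tumbler lies on the ribbed mat with its open mouth facing away and right (crop 550,430). The empty wooden and brass post is at crop (178,400). The blue post and the purple tumbler are decoys. I'll move above and behind the tumbler, then tilt the tool.

{"op": "carry_out", "data": {"rot": [[0,0,0],[0,0,0],[0,0,0],[0,0,0],[0,0,0],[0,0,0],[0,0,0],[0,0,0],[0,0,0],[0,0,0],[0,0,0],[0,0,0],[0,0,0]], "delta_pos": [[-26,-15.6,0],[-26,-15.6,0],[-26,-15.6,0],[-26,-15.6,0],[-26,-15.6,0],[-26,-15.6,0],[-26,-15.6,0],[-26,-15.6,0],[-26,-15.6,0],[-26,-15.6,0],[-26,-15.6,0],[-26,-15.6,0],[0,0,0]], "claw": [1,1,1,1,1,1,1,1,1,1,1,1,1], "squeeze": 20}}

```text
clock: 1.4
tool_pos: [427.6, 254.9, 205.1]
ee_rot: [0.176, 0.984, -0.001, 0.0]
force: [0.2, 0.9, 0.8]
finger_gap: 0.999
grasp_force: 0.0
```

```bash
python3 -c "
from h import *
s=get_state();print(s['joints'].round(4),s['tool_pos'].round(1),s['ee_rot'].round(4))"
```

```text
[ 3.6440e-01  4.2100e-02  1.7265e+00 -1.2000e-03  1.3734e+00 -8.5210e-01] [427.6 254.9 205.1] [ 1.761e-01  9.844e-01 -6.000e-04  2.000e-04]
```

{"op": "carry_out", "data": {"rot": [[0,-5,0.7],[0,-5,0.7],[0,-5,0.7],[0,-5,0.7],[0,-5,0.7],[0,-5,0.7],[0,-5,0.7],[0,0,0]], "delta_pos": [[0,0,0],[0,0,0],[0,0,0],[0,0,0],[0,0,0],[0,0,0],[0,0,0],[0,0,0]], "claw": [1,1,1,1,1,1,1,1]}}

```text
clock: 2.2
tool_pos: [422.6, 257.8, 202.7]
ee_rot: [0.205, 0.932, -0.054, 0.294]
force: [-0.3, 0.1, -1.0]
finger_gap: 1.0
grasp_force: 0.0
```

```bash
cat > k.py <<'E'
from h import *
from scipy.spatial.transform import Rotation as Ro
from scipy.optimize import least_squares
def fk(q,L):
    h0,r0,L2,L3,o3,L6=L
    A=Ro.from_euler('ZY',[q[0],q[1]]);B=A*Ro.from_euler('Y',q[2]);C=B*Ro.from_euler('ZYZ',[q[3],q[4],q[5]+np.pi/2])
    p=Ro.from_euler('Z',q[0]).apply([r0,0,h0])+A.apply([0,0,L2])+B.apply([o3,0,L3])+C.apply([0,0,L6])
    return p,C
E
python3 -c "
from k import *
s=get_state();print(s['joints'].round(4).tolist(),s['tool_pos'].round(1),s['ee_rot'].round(4),Ro.from_quat(s['ee_rot']).as_matrix().round(3))
print(fk(s['joints'],[0]*6)[1].as_matrix().round(3))"
```

```text
[0.7307, -0.0839, 1.9889, -0.6383, 1.046, -0.1328] [422.6 257.8 202.7] [ 0.2047  0.9319 -0.0535  0.2944] [[-0.743  0.413  0.527]
 [ 0.35   0.91  -0.22 ]
 [-0.571  0.021 -0.821]]
[[-0.743  0.413  0.527]
 [ 0.35   0.91  -0.22 ]
 [-0.571  0.021 -0.821]]
```

```bash
cat > k.py <<'E'
from h import *
from scipy.spatial.transform import Rotation as Ro
from scipy.optimize import least_squares
LO=np.array([-2.73,-.86,.23,-1.11,.08,-2.82]);HI=np.array([2.73,2.22,2.46,4.25,2.63,2.82])
def fk(q,L):
    h0,r0,d,L2,L3,o3,L6=L
    A=Ro.from_euler('ZY',[q[0],q[1]]);B=A*Ro.from_euler('Y',q[2]);C=B*Ro.from_euler('ZYZ',[q[3],q[4],q[5]+np.pi/2])
    p=Ro.from_euler('Z',q[0]).apply([r0,d,h0])+A.apply([0,0,L2])+B.apply([o3,0,L3])+C.apply([0,0,L6])
    return p,C
S=[([1.0705,.2074,1.5429,0,1.3935,-.1505],[196.9,539.8,205]),([.3644,.0421,1.7265,-.0012,1.3734,-.8521],[427.6,254.9,205.1]),
([0.7307,-0.0839,1.9889,-0.6383,1.046,-0.1328],[422.6,257.8,202.7])]
def fitL(S,x0=[250,0,86,400,350,0,220]):
    reg=lambda x:np.array([x[1],x[5]])*.01
    return least_squares(lambda x:np.r_[np.concatenate([fk(q,x)[0]-p for q,p in S]),reg(x)],x0)
def ik(p,R,L,q0):
    f=lambda q:np.r_[(fk(q,L)[0]-p)/100,(R.inv()*fk(q,L)[1]).as_rotvec()]
    return least_squares(f,np.clip(q0,LO+.02,HI-.02),bounds=(LO,HI))
E
python3 - <<'E'
from k import *
s=fitL(S);L=s.x;print(L.round(1),s.cost)
G=np.array([601.5,-16.3,97])
rng=np.random.default_rng(0)
for al in (30,35,45):
  for hd in range(-180,180,20):
    h=np.radians(hd);a=np.radians(al)
    z=np.array([np.cos(a)*np.cos(h),np.cos(a)*np.sin(h),-np.sin(a)])
    # tumbler mouth dir down = (grasp) a expressed in tool: a=-cos(t)x+sin(t)z ; -> x points up
    x=(np.array([0,0,1])+np.sin(a)*z)/np.cos(a)
    R=Ro.from_matrix(np.c_[x,np.cross(z,x),z]);p=G+19*z
    out=[]
    for k in range(8):
        q=ik(p,R,L,rng.uniform(LO,HI) if k else np.array([.3,.2,1.8,0,1,0]))
        if q.cost<1e-4: out.append(tuple((q.x+0.).round(2)))
    if out:print(al,hd,set(out))
T=np.load("top.npz");W=T["W"]
for n,(u,v) in dict(blue=(302,228),pinktop=(372,130),pinkfoot=(355,165),white=(455,209),whitefoot=(420,222),purple=(144,257),).items(): print(n,W[v,u].round())
E
```

```text
[275.4  -3.2  86.2 458.4 501.7  89.4 341.7] 0.4988082194793975
30 -180 {(np.float64(-0.12), np.float64(1.14), np.float64(0.68), np.float64(-0.14), np.float64(2.36), np.float64(-1.73))}
30 -160 {(np.float64(-0.01), np.float64(1.1), np.float64(0.75), np.float64(-0.41), np.float64(2.27), np.float64(-2.02))}
30 -140 {(np.float64(0.09), np.float64(1.02), np.float64(0.9), np.float64(-0.6), np.float64(2.09), np.float64(-2.23))}
30 -120 {(np.float64(0.18), np.float64(0.91), np.float64(1.12), np.float64(-0.76), np.float64(1.86), np.float64(-2.37))}
30 -100 {(np.float64(0.26), np.float64(0.78), np.float64(1.36), np.float64(-0.91), np.float64(1.61), np.float64(-2.45))}
30 -80 {(np.float64(0.3), np.float64(0.64), np.float64(1.61), np.float64(-1.08), np.float64(1.34), np.float64(-2.49))}
30 -20 {(np.float64(-0.02), np.float64(0.26), np.float64(2.25), np.float64(3.78), np.float64(0.49), np.float64(-1.99))}
30 0 {(np.float64(-0.32), np.float64(0.23), np.float64(2.31), np.float64(2.53), np.float64(0.5), np.float64(-1.19))}
30 20 {(np.float64(-0.56), np.float64(0.28), np.float64(2.23), np.float64(1.7
[... 4036 characters left out ...]
64(1.6), np.float64(0.73), np.float64(1.41), np.float64(-0.65))}
45 100 {(np.float64(-0.49), np.float64(0.66), np.float64(1.4), np.float64(0.59), np.float64(1.63), np.float64(-0.8))}
45 120 {(np.float64(-0.41), np.float64(0.77), np.float64(1.21), np.float64(0.45), np.float64(1.82), np.float64(-0.97))}
45 140 {(np.float64(-0.32), np.float64(0.86), np.float64(1.05), np.float64(0.29), np.float64(1.97), np.float64(-1.18))}
45 160 {(np.float64(-0.22), np.float64(0.92), np.float64(0.94), np.float64(0.1), np.float64(2.06), np.float64(-1.43))}
blue [410. -62.  12.]
pinktop [ 599. -198.  141.]
pinkfoot [ 564. -184.   11.]
white [ 438. -359.  140.]
whitefoot [ 431. -332.   11.]
purple [332. 284.  56.]
```

{"op": "carry_out", "data": {"rot": [[0,0,0],[0,0,0],[0,0,0],[0,0,0],[0,0,0],[0,0,0],[0,0,0],[0,0,0],[0,0,0],[0,0,0],[0,0,0],[0,0,0],[0,0,0],[0,0,0]], "delta_pos": [[-1.7,-2.1,10],[-1.7,-2.2,20],[0,0,24],[0,0,24],[0,0,24],[0,0,24],[0,0,20],[0,0,16],[0,0,14],[0,0,12],[0,0,12],[0,0,12],[0,0,10],[0,0,0]], "claw": [1,1,1,1,1,1,1,1,1,1,1,1,1,1]}}

```text
clock: 3.6
tool_pos: [544.1, 202.8, 24.1]
ee_rot: [0.207, 0.931, -0.053, 0.295]
force: [-0.5, -0.9, 0.4]
finger_gap: 1.0
grasp_force: 0.0
```

```bash
python3 - <<'E'
from k import *
s=get_state();print(s['joints'].round(3).tolist(),s['tool_pos'].round(1),s['ee_rot'].round(3).tolist(),s['force'].round(1))
im,d,W=cam("scene");im2,_,_=cam("top")
a=cv2.resize(im[150:330,310:490],(400,400));b=cv2.resize(im2[100:260,120:280],(400,400))
cv2.imwrite("pics/g1.png",np.hstack([a,b]))
E
```

```text
[0.464, 0.33, 1.989, -0.896, 0.589, 0.037] [544.1 202.8  24.1] [0.207, 0.931, -0.053, 0.295] [-0.5 -0.9  0.4]
```

View pics/g1.png

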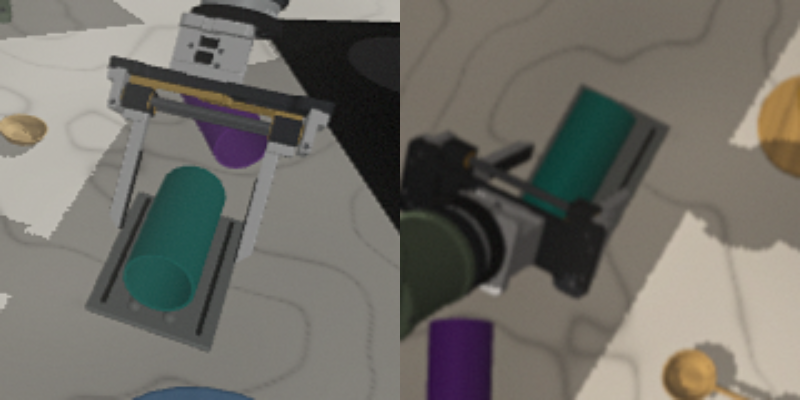

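The fingers straddle the teal tumbler (left view 120–260,200) on both sides, clear of the mat. I'll close the gripper and lift.

{"op": "carry_out", "data": {"rot": [[0,0,0],[0,0,0],[0,0,0],[0,0,0],[0,0,0],[0,0,0],[0,0,0],[0,0,0],[0,0,0],[0,0,0],[0,0,0],[0,0,0]], "delta_pos": [[0,0,0],[0,0,0],[0,0,0],[0,0,0],[0,0,0],[0,0,0],[0,0,0],[0,0,0],[0,0,0],[0,0,0],[0,0,0],[0,0,0]], "claw": [0.5,0.5,0.5,0.5,0.5,0.5,0.5,0.5,0.5,0.5,0.5,0.5], "squeeze": 25}}

```text
clock: 4.9
tool_pos: [543.8, 202.3, 25.6]
ee_rot: [0.208, 0.931, -0.054, 0.296]
force: [-5.0, -3.1, 5.2]
finger_gap: 0.599
grasp_force: 25.0
```

{"op": "carry_out", "data": {"rot": [[0,0,0],[0,0,0],[0,0,0],[0,0,0],[0,0,0],[0,0,0],[0,0,0],[0,0,0],[0,0,0],[0,0,0],[0,0,0],[0,0,0]], "delta_pos": [[-3,0.1,-4],[-6,0.2,-8],[-10,0.3,-15],[-10,0.3,-15],[-10,0.3,-15],[-10,0.3,-15],[-10,0.3,-15],[-10,0.3,-15],[-10,0.3,-15],[-10,0.3,-15],[-6,0.2,-8],[0,0,0]], "claw": [0.5,0.5,0.5,0.5,0.5,0.5,0.5,0.5,0.5,0.5,0.5,0.5]}}

```text
clock: 6.1
tool_pos: [542.7, 204.0, 196.7]
ee_rot: [0.207, 0.931, -0.051, 0.297]
force: [-0.2, -0.7, -1.1]
finger_gap: 0.599
grasp_force: 25.0
```

```bash
python3 - <<'E'
from k import *
s=get_state();q=s['joints'];p0=s['tool_pos'];R0=Ro.from_quat(s['ee_rot'])
print(q.round(3).tolist(),p0.round(1),s['force'].round(1),s['grasp_force'],s['finger_gap'])
S+=[([0.464,0.33,1.989,-0.896,0.589,0.037],[544.1,202.8,24.1]),(q,p0)]
f=fitL(S);L=f.x;print(L.round(1),f.cost)
# mouth axis in the tool frame from heading -25.1 deg at the grasp
Rg=Ro.from_quat([.208,.931,-.054,.296]);a=np.array([np.cos(np.radians(-25.1)),np.sin(np.radians(-25.1)),0]);at=Rg.inv().apply(a);print("mouth in tool",at.round(3))
# final rotation: minimal rotation in world taking a_now to -Z, at z heading
v=R0.apply(at);ax=np.cross(v,[0,0,-1]);ang=np.arctan2(np.linalg.norm(ax),-v[2]);ax/=np.linalg.norm(ax)
Rv=Ro.from_rotvec(ax*ang);R1=Rv*R0
print("rotvec in tool deg",np.degrees(R0.inv().apply(ax*ang)).round(2))
print("final z",R1.as_matrix()[:,2].round(3))
g0=p0-19*R0.as_matrix()[:,2]
Gt=np.array([601.5,-16.3,225])
p1=Gt+19*R0.as_matrix()[:,2];print("g0",g0.round(1),"shift tool",R0.inv().apply(p1-p0).round(1))
qq=q
for k in range(0,11):
    r=ik(p0+(p1-p0)*k/10,R0,L,qq);qq=r.x
    if k%5==0:print("T",qq.round(2),r.cost)
for k in range(1,16):
    R=Ro.from_rotvec(ax*ang*k/15)*R0;r=ik(p1,R,L,qq);qq=r.x
    if k%3==0: print("R",qq.round(2),r.cost)
pf=np.array([601.5,-16.3,94])+19*R1.as_matrix()[:,2]
for k in range(1,6):
    r=ik(p1+(pf-p1)*k/5,R1,L,qq);qq=r.x
print("F",qq.round(2),r.cost,pf)
T=np.load("top.npz")["W"]
print("jar",T[62:84,325:345].reshape(-1,3)[np.nanargmax(T[62:84,325:345].reshape(-1,3)[:,2])].round())
E
```

```text
[0.467, 0.025, 1.899, -0.599, 0.88, -0.355] [542.7 204.  196.7] [-0.2 -0.7 -1.1] 24.99180743470788 0.5990095097852042
[ 2.821e+02 -3.000e-01  8.610e+01  4.560e+02  5.000e+02  9.430e+01
  3.417e+02] 0.6065748804262685
mouth in tool [-0.819 -0.006  0.573]
rotvec in tool deg [ 1.08 90.06  2.42]
final z [-0.731  0.37  -0.573]
g0 [532.6 208.2 212.2] shift tool [-138.  -174.9   75.2]
T [ 0.47  0.03  1.9  -0.6   0.88 -0.35] 1.4257200648127706e-22
T [ 0.2  -0.04  1.95 -0.48  0.76 -0.67] 4.607401614616115e-21
T [-0.08 -0.04  1.94 -0.29  0.68 -1.04] 2.1095735003570875e-22
R [-0.14  0.09  1.7  -0.07  1.06 -1.24] 3.1332260659126415e-23
R [-0.19  0.28  1.44  0.03  1.43 -1.32] 2.530294969650903e-25
R [-0.23  0.51  1.18  0.1   1.78 -1.34] 8.832249783213859e-26
R [-0.25  0.74  0.91  0.16  2.11 -1.33] 1.0193553693296206e-24
R [-0.27  0.98  0.67  0.25  2.43 -1.27] 1.1749906382898078e-30
F [-0.26  1.04  0.83  0.21  2.22 -1.33] 2.5008489968656335e-18 [587.60643154  -9.27823661  83.10671792]
jar [ 772. -112.   87.]
```

{"op": "carry_out", "data": {"rot": [[0,0,0],[0,0,0],[0,0,0],[0,0,0],[0,0,0],[0,0,0],[0,0,0],[0,0,0],[0,0,0],[0,0,0],[0,0,0],[0,0,0],[0,0,0],[0,0,0],[0,0,0],[0,0,0]], "delta_pos": [[-4,-6,2.5],[-8,-10,4],[-10,-12.5,5.5],[-10,-12.5,5.5],[-10,-12.5,5.5],[-10,-12.5,5.5],[-10,-12.5,5.5],[-10,-12.5,5.5],[-10,-12.5,5.5],[-10,-12.5,5.5],[-10,-12.5,5.5],[-10,-12.5,5.5],[-10,-12.5,5.5],[-10,-12.5,5.5],[-6,-9,3],[0,0,0]], "claw": [0.5,0.5,0.5,0.5,0.5,0.5,0.5,0.5,0.5,0.5,0.5,0.5,0.5,0.5,0.5,0.5]}}

```text
clock: 7.7
tool_pos: [609.6, -23.3, 205.5]
ee_rot: [0.208, 0.931, -0.053, 0.295]
force: [0.3, 0.9, -0.6]
finger_gap: 0.598
grasp_force: 25.0
```

{"op": "carry_out", "data": {"rot": [[0.04,3,0.08],[0.07,6,0.16],[0.07,6,0.16],[0.07,6,0.16],[0.07,6,0.16],[0.07,6,0.16],[0.07,6,0.16],[0.07,6,0.16],[0.07,6,0.16],[0.07,6,0.16],[0.07,6,0.16],[0.07,6,0.16],[0.07,6,0.16],[0.07,6,0.16],[0.07,6,0.16],[0.04,3,0.08],[0,0,0],[0,0,0]], "delta_pos": [[0,0,0],[0,0,0],[0,0,0],[0,0,0],[0,0,0],[0,0,0],[0,0,0],[0,0,0],[0,0,0],[0,0,0],[0,0,0],[0,0,0],[0,0,0],[0,0,0],[0,0,0],[0,0,0],[0,0,0],[0,0,0]], "claw": [0.5,0.5,0.5,0.5,0.5,0.5,0.5,0.5,0.5,0.5,0.5,0.5,0.5,0.5,0.5,0.5,0.5,0.5]}}

```text
clock: 9.5
tool_pos: [610.4, -21.2, 205.9]
ee_rot: [0.204, 0.863, 0.107, -0.45]
force: [0.1, 0.4, 0.4]
finger_gap: 0.595
grasp_force: 25.0
```

```bash
python3 - <<'E'
from k import *
s=get_state();p=s['tool_pos'];R=Ro.from_quat(s['ee_rot']);at=np.array([-.819,-.006,.573])
print(s['clock'],s['joints'].round(2),p.round(1),s['force'].round(1),s['grasp_force'],"mouth",R.apply(at).round(3),"Z in tool",R.inv().apply([0,0,1]).round(3))
g=p-19*R.as_matrix()[:,2];print("g",g.round(1))
for n in("scene","top"):
    im,d,W=cam(n);cv2.imwrite(f"pics/h_{n}.png",cv2.resize(im[:320,150:470] if n=="scene" else im[60:260,180:380],(400,400)))
    hsv=cv2.cvtColor(im,cv2.COLOR_BGR2HSV)
    m=(hsv[...,0]>78)&(hsv[...,0]<98)&(hsv[...,1]>110)
    m=cv2.erode(m.astype(np.uint8),np.ones((3,3)))>0
    m&=np.isfinite(W[...,0])&(np.linalg.norm(W[...,:2]-[600,-16],axis=2)<90)&(W[...,2]>110)
    P=W[m];print(n,len(P),np.percentile(P,[1,50,99],axis=0).round(1).tolist())
    if len(P)>50:
        f=lambda x:np.hypot(P[:,0]-x[0]-x[2]*(P[:,2]-200),P[:,1]-x[1]-x[3]*(P[:,2]-200))-28
        print("axis at z200, slopes",least_squares(f,[600,-16,0,0],loss="soft_l1").x.round(3))
cv2.imwrite("pics/h.png",np.hstack([cv2.imread("pics/h_scene.png"),cv2.imread("pics/h_top.png")]))
E
```

```text
9.5 [-0.27  0.98  0.67  0.25  2.43 -1.27] [610.4 -21.2 205.9] [0.1 0.4 0.4] 24.99221295118332 mouth [-0.003 -0.003 -1.   ] Z in tool [ 0.82   0.001 -0.572]
g [624.3 -28.1 216.8]
scene 936 [[600.7, -52.3, 141.7], [642.1, -32.1, 170.0], [649.9, -3.6, 267.6]]
axis at z200, slopes [ 6.1518e+02 -3.6099e+01 -1.3100e-01 -1.8000e-01]Traceback (most recent call last):
  File "<stdin>", line 11, in <module>
    return _quantile_unchecked(
        a, q, axis, out, overwrite_input, method, keepdims, weights)
    return _ureduce(a,
                    func=_quantile_ureduce_func,
    ...<5 lines>...
                    overwrite_input=overwrite_input,
                    method=method)
    r = func(a, **kwargs)
    result = _quantile(arr,
                       quantiles=q,
    ...<2 lines>...
                       out=out,
                       weights=wgt)
    slices_having_nans = np.isnan(arr[-1, ...])
                                  ~~~^^^^^^^^^
IndexError: index -1 is out of bounds for axis 0 with size 0
```

```bash
python3 - <<'E'
from k import *
im,d,W=cam("scene");im2=read_camera("top")[0]
cv2.imwrite("pics/h.png",np.hstack([cv2.resize(im[100:330,170:370],(400,460)),cv2.resize(im2[60:260,180:380],(400,460))]))
hsv=cv2.cvtColor(im,cv2.COLOR_BGR2HSV)
m=(hsv[...,0]>78)&(hsv[...,0]<98)&(hsv[...,1]>110)&np.isfinite(W[...,0])&(np.linalg.norm(W[...,:2]-[620,-25],axis=2)<70)&(W[...,2]>110)
for z in range(130,280,15):
    k=m&(abs(W[...,2]-z)<7);v,u=np.nonzero(k)
    if len(u):print(z,len(u),"u",u.min(),u.max(),"y",W[k][:,1].min().round(1),W[k][:,1].max().round(1),"xmax",np.percentile(W[k][:,0],95).round(1))
E
```

```text
145 207 u 248 283 y -54.0 -0.9 xmax 650.1
160 262 u 248 283 y -54.0 -1.2 xmax 649.7
175 205 u 248 278 y -53.8 -9.0 xmax 650.0
190 33 u 250 265 y -50.0 -27.8 xmax 649.7
205 1 u 248 248 y -52.9 -52.9 xmax 633.1
220 27 u 247 251 y -54.4 -47.9 xmax 640.0
235 52 u 247 253 y -54.2 -44.7 xmax 642.9
250 60 u 247 256 y -53.8 -40.4 xmax 645.8
265 364 u 247 286 y -53.9 -0.9 xmax 629.4
```

View pics/h.png

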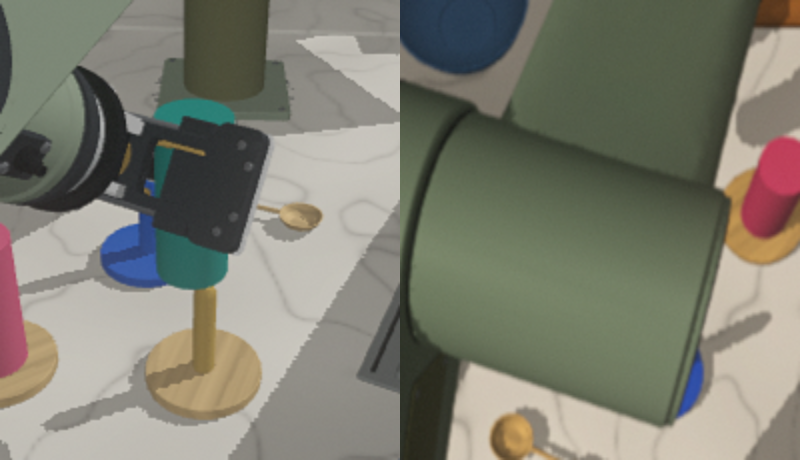

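The held tumbler is vertical with its mouth down (left view 190,200) and sits slightly beyond the post tip (205,295). I'll shift it 22 mm back over the post.

{"op": "carry_out", "data": {"rot": [[0,0,0],[0,0,0],[0,0,0],[0,0,0],[0,0,0],[0,0,0]], "delta_pos": [[3,0,4.5],[3.5,0.1,5],[3.5,0.1,5],[2.9,0.1,4],[0,0,0],[0,0,0]], "claw": [0.5,0.5,0.5,0.5,0.5,0.5]}}

```text
clock: 10.3
tool_pos: [590.4, -11.0, 207.5]
ee_rot: [0.203, 0.863, 0.107, -0.45]
force: [0.1, 0.9, -0.7]
finger_gap: 0.599
grasp_force: 25.0
```

```bash
cat > chk.py <<'E'
from k import *
s=get_state();p=s['tool_pos'];R=Ro.from_quat(s['ee_rot'])
print(s['clock'],s['joints'].round(2),"g",(p-19*R.as_matrix()[:,2]).round(1),s['force'].round(1),"mouth",R.apply([-.819,-.006,.573]).round(3))
im,d,W=cam("scene");hsv=cv2.cvtColor(im,cv2.COLOR_BGR2HSV)
m=(hsv[...,0]>78)&(hsv[...,0]<98)&(hsv[...,1]>110)&np.isfinite(W[...,0])&(np.linalg.norm(W[...,:2]-[605,-20],axis=2)<60)&(W[...,2]>5)
v,u=np.nonzero(m);P=W[m];print(len(P),"z",np.percentile(P[:,2],[.5,99.5]).round(1),"y",P[:,1].min().round(1),P[:,1].max().round(1),"xmax",np.percentile(P[:,0],97).round(1))
E
python3 chk.py
```

```text
10.3 [-0.26  0.92  0.77  0.24  2.39 -1.28] g [604.3 -18.  218.4] [ 0.1  0.9 -0.7] mouth [-0.002 -0.003 -1.   ]
1268 z [140.5 269.3] y -44.4 9.4 xmax 629.6
```

{"op": "carry_out", "data": {"rot": [[0,0,0],[0,0,0],[0,0,0],[0,0,0],[0,0,0],[0,0,0],[0,0,0],[0,0,0],[0,0,0],[0,0,0],[0,0,0],[0,0,0],[0,0,0],[0,0,0],[0,0,0],[0,0,0],[0,0,0]], "delta_pos": [[-5.74,0,4],[-5.74,0,4],[-5.74,0,4],[-5.74,0,4],[-5.74,0,4],[-5.74,0,4],[-5.74,0,4],[-5.74,0,4],[-5.74,0,4],[-5.74,0,4],[-5.74,0,4],[-5.74,0,4],[-5.74,0,4],[-5.74,0,4],[-5.74,0,4],[0,0,0],[0,0,0]], "claw": [0.5,0.5,0.5,0.5,0.5,0.5,0.5,0.5,0.5,0.5,0.5,0.5,0.5,0.5,0.5,0.5,0.5]}}

```text
clock: 12.05
tool_pos: [590.6, -10.9, 102.3]
ee_rot: [0.203, 0.863, 0.107, -0.45]
force: [0.4, 0.1, -1.4]
finger_gap: 0.598
grasp_force: 25.0
```

```bash
python3 chk.py
```

```text
12.05 [-0.26  1.03  0.8   0.21  2.25 -1.32] g [604.5 -17.9 113.1] [ 0.4  0.1 -1.4] mouth [-0.003 -0.003 -1.   ]
913 z [ 35.5 164.5] y -43.5 9.9 xmax 629.2
```

{"op": "carry_out", "data": {"rot": [[0,0,0],[0,0,0],[0,0,0],[0,0,0],[0,0,0],[0,0,0],[0,0,0],[0,0,0],[0,0,0],[0,0,0]], "delta_pos": [[-1.64,0,1.14],[-1.64,0,1.14],[-1.64,0,1.14],[-1.64,0,1.14],[-1.64,0,1.14],[-1.64,0,1.14],[-1.64,0,1.14],[-1.64,0,1.14],[0,0,0],[0,0,0]], "claw": [0.5,0.5,0.5,0.5,0.5,0.5,0.5,0.5,0.5,0.5]}}

```text
clock: 13.1
tool_pos: [590.7, -10.9, 86.4]
ee_rot: [0.203, 0.863, 0.107, -0.45]
force: [-1.4, -0.6, -1.2]
finger_gap: 0.599
grasp_force: 25.0
```

{"op": "carry_out", "data": {"rot": [[0,0,0],[0,0,0],[0,0,0],[0,0,0]], "delta_pos": [[-0.82,0,0.57],[-0.82,0,0.57],[-0.82,0,0.57],[0,0,0]], "claw": [0.5,0.5,0.5,0.5]}}

```text
clock: 13.5
tool_pos: [590.7, -10.9, 83.3]
ee_rot: [0.204, 0.863, 0.107, -0.45]
force: [0.2, 0.3, -1.3]
finger_gap: 0.598
grasp_force: 25.0
```

{"op": "carry_out", "data": {"rot": [[0,0,0],[0,0,0],[0,0,0]], "delta_pos": [[-0.82,0,0.57],[-0.82,0,0.57],[0,0,0]], "claw": [0.5,0.5,0.5]}}

```text
clock: 13.8
tool_pos: [590.8, -11.0, 82.4]
ee_rot: [0.203, 0.863, 0.108, -0.45]
force: [-1.2, 1.2, 2.2]
finger_gap: 0.599
grasp_force: 25.0
```

```bash
python3 chk.py
```

```text
13.8 [-0.26  1.05  0.8   0.21  2.23 -1.33] g [604.7 -18.   93.3] [-1.2  1.2  2.2] mouth [-0.003 -0.002 -1.   ]
876 z [ 16.3 144.8] y -43.9 9.7 xmax 629.1
```

{"op": "carry_out", "data": {"rot": [[0,0,0],[0,0,0]], "delta_pos": [[-0.82,0,0.57],[0,0,0]], "claw": [0.5,0.5]}}

```text
clock: 14.05
tool_pos: [590.8, -11.0, 82.4]
ee_rot: [0.203, 0.863, 0.108, -0.45]
force: [-0.4, -1.1, 7.7]
finger_gap: 0.598
grasp_force: 25.0
```

The rim is seated: the force rose to 7.7 N with no further descent. I'll release and back out.

{"op": "carry_out", "data": {"rot": [[0,0,0],[0,0,0],[0,0,0],[0,0,0],[0,0,0],[0,0,0],[0,0,0],[0,0,0],[0,0,0],[0,0,0]], "delta_pos": [[0.82,0,-0.57],[0,0,0],[0,0,0],[0,0,0],[0,0,0],[0,0,0],[0,0,0],[0,0,0],[0,0,0],[0,0,0]], "claw": [0.62,0.65,0.7,0.75,0.8,0.85,0.9,1,1,1]}}

```text
clock: 15.05
tool_pos: [590.8, -10.9, 81.4]
ee_rot: [0.203, 0.863, 0.107, -0.45]
force: [-0.0, -0.1, -0.2]
finger_gap: 1.001
grasp_force: 0.0
```

```bash
python3 chk.py
```

```text
15.05 [-0.26  1.05  0.8   0.21  2.23 -1.33] g [604.7 -17.9  92.3] [-0.  -0.1 -0.2] mouth [-0.003 -0.003 -1.   ]
1261 z [ 15.8 144.7] y -44.1 9.4 xmax 629.9
```

{"op": "carry_out", "data": {"rot": [[0,0,0],[0,0,0],[0,0,0],[0,0,0],[0,0,0],[0,0,0],[0,0,0],[0,0,0],[0,0,0],[0,0,0],[0,0,0],[0,0,0],[0,0,0]], "delta_pos": [[0,0,-5],[0,0,-8],[0,0,-10],[0,0,-10],[0,0,-10],[0,0,-10],[0,0,-10],[0,0,-10],[0,0,-10],[0,0,-10],[0,0,-7],[0,0,0],[0,0,0]], "claw": [1,1,1,1,1,1,1,1,1,1,1,1,1]}}

```text
clock: 16.4
tool_pos: [664.2, -47.9, 138.6]
ee_rot: [0.204, 0.863, 0.107, -0.449]
force: [-0.1, -0.0, -0.6]
finger_gap: 1.002
grasp_force: 0.0
```

```bash
python3 chk.py; python3 -c "
from h import *
im=read_camera('scene')[0];cv2.imwrite('pics/end.png',im)"
```

```text
16.4 [-0.28  1.23  0.36  0.25  2.49 -1.26] g [678.1 -54.9 149.5] [-0.1 -0.  -0.6] mouth [-0.002 -0.003 -1.   ]
1258 z [ 16.4 144.7] y -43.9 9.5 xmax 629.6
```

View pics/end.png

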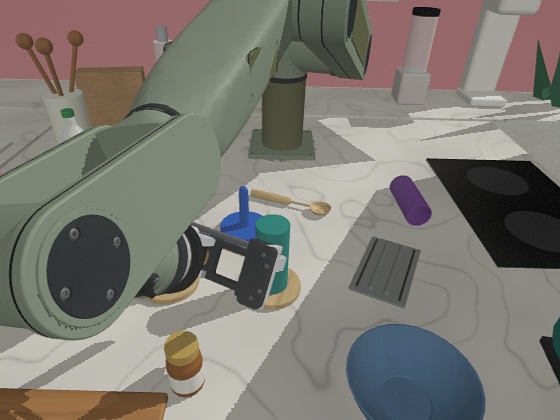

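The teal tumbler stands on the wooden foot (272,255) with the gripper clear of it. The arm hides the pink one, so I'll raise the arm and check that both neighbours are in place.

{"op": "carry_out", "data": {"rot": [[0,0,0],[0,0,0],[0,0,0],[0,0,0],[0,0,0],[0,0,0],[0,0,0],[0,0,0]], "delta_pos": [[8.2,0,-5.7],[8.2,0,-5.7],[8.2,0,-5.7],[8.2,0,-5.7],[8.2,0,-5.7],[8.2,0,-5.7],[0,0,0],[0,0,0]], "claw": [1,1,1,1,1,1,1,1]}}

```text
clock: 17.3
tool_pos: [664.0, -47.8, 198.9]
ee_rot: [0.204, 0.863, 0.107, -0.449]
force: [-0.1, -0.0, 0.0]
finger_gap: 0.996
grasp_force: 0.0
```

```bash
python3 -c "
from h import *
im,d,W=cam('top');im2=read_camera('scene')[0]
T=np.load('top.npz')['W']
for n,(u,v) in dict(pink=(372,130),white=(455,209)).items(): print(n,T[v,u].round(),W[v,u].round())
cv2.imwrite('pics/end2.png',np.hstack([cv2.resize(im[40:280,180:520],(400,300)),cv2.resize(im2,(400,300))]))"; python3 chk.py
```

```text
pink [ 599. -198.  141.] [ 599. -198.  140.]
white [ 438. -359.  140.] [ 437. -358.  142.]
17.4 [-0.28  1.19  0.32  0.29  2.57 -1.22] g [677.6 -54.8 208.7] [-0.6  0.4  0.4] mouth [-0.004 -0.003 -1.   ]
1333 z [ 15.7 143.8] y -42.0 9.5 xmax 630.2
```

View pics/end2.png

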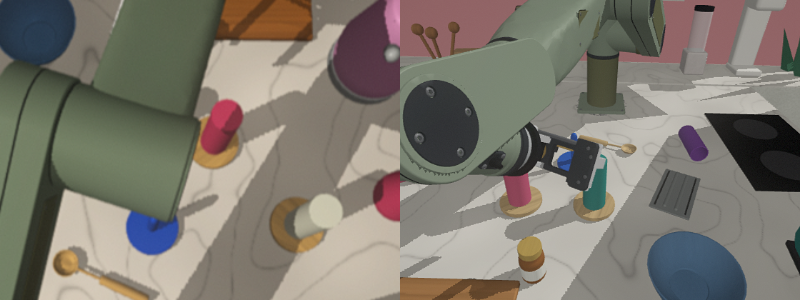

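The pink (left view 222,125) and white (315,215) tumblers have not moved. The teal one stands on its post (right view 595,190), and the gripper is clear.

```bash
python3 -c "
from cell import *
print(close_job())"
```

```text
the job is handed in; nothing more can be done
None
```

The teal tumbler is upside down over the empty post with its rim on the wooden foot; it was lowered on and released. The white and pink tumblers stayed on their posts, and the job was handed in at about 17.5 s.

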